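Seat the cover plate over the studs of a board nest

ROBOT

A 6-joint arm with a two-finger parallel gripper is mounted at the origin on the work surface. World frame = base frame: x ahead of the robot, y to its left, z up, the work surface at z = 0. Lengths are in m, angles in degrees, forces in N, time in s.
With the tool pointing down it reaches from about 0.4 to 0.825 m from the base axis. Payload 7 kg.
Tool frame: the origin (TCP) lies at the centre of the arm's flange, where the gripper is bolted on; the fingertips stand 178 mm ahead of it and the grasp point (between the pads) lies 159 mm ahead of it (r.tips_ahead is the z of the fingertips in the tool frame, in m); z points along the fingers, y is the line along which they close (so a half turn about z gives the same grasp; the last joint's range is limited). The gripper opens to 88 mm and grips with 3 to 60 N. Pads are 19 mm wide; open, the fingers measure 130 mm over their backs; the gripper's body (78 mm by 193 mm) begins 47 mm behind the grasp point.
Start: joints at [92.939, 20.546, 0.682, 0, -70.136, -16.507], TCP at [0.158, 0.656, 0.405] pointing down, gripper open.
Joint ranges: [-176.03, 176.03], [-82.01, 121.73], [-58.28, 71.71], [-173.87, 95.51], [-174.79, -0.11], [-173.66, 173.66]. Speed limits (degrees/s): [136.94, 136.94, 172.46, 180, 180, 180].

INTERFACE

Orientations are given as [roll, pitch, yaw] about the fixed x, y, z axes, in that order (R = Rz(yaw) Ry(pitch) Rx(roll)).
In Python, from plant import r gives the robot as it stands. The module is installed in compiled form; this text tells all that it offers.
- The arm moves only by the shell command python3 -m pendant 'ROWS' [FORCE]. ROWS is JSON, a list that holds one entry, the list of rows, each a list of 7 numbers: the shift along the tool's x, y, z in m, then the turn, a rotation vector about the tool's x, y, z in degrees, then the gripper command: -1 is shut, 1 is fully open, values between are in proportion. A call has 1 to 5 rows; each row is the pose to reach, as a shift and turn from the pose commanded when the call began, along the tool's axes at that moment; what a row does not reach only later rows make up. A row lasts 1/10 s, in which the tool goes at most 50 mm and 8.59 degrees, less where a joint would pass 70% of its speed; a pose out of reach is approached as far as the arm can. A call with a gripper value outside its range is refused whole. The fingers move at their own pace and stop on an object; FORCE is the grip in N (left out, the last holds). Time passes only in rows, so rows that repeat a pose let the fingers close. It gives the time, the measured TCP pose, the force, the opening and the grip force at its end, in the units of the state.
- r.get_state(): the state, without advancing time (a new reading comes with each control period).
- r.capture(name): name is "scene" or "side" or "wrist"; returns the picture (400x640x3 uint8, red, green, blue); there is no depth.
- r.camera_params(name): a dict with "fx", "fy", "cx", "cy" (pixels), "R" (3x3) and "t" (3): a world point X has camera coordinates R X + t. Camera axes: x right, y down, z forward; pixel columns grow to the right and rows downward; lengths in m; the calibration is good to about 2 mm. The wrist camera is an equidistant fisheye: a pixel r from the principal point sees the ray r / f radians off the axis. A picture is of the moment at which its call begins: read the wrist's pose just before it. camera_params takes no time and is no camera call; for the wrist camera it gives the pose at the moment of the call.
- r.close_job(): hands the job in; it is judged then, once.
The state is a dict: "time_s": time; "joints": joint angles; "qd": joint speeds; "joint_torque": joint torques, N m; "tcp_pos": TCP position; "eef_rot": TCP orientation; "contact_force": force on the tool from outside, world axes, zero at the start; "moment": the same for the moment, N m; "gripper_width": finger opening in m; "gripper_force": force on a finger pad.
Only numpy, scipy, OpenCV 4.12 (cv2) and the standard library are available. Lean on these libraries where they do the work, as an engineer would, in place of code of your own. Each camera call takes 0.05 s, during which the arm holds its last target. There are 200 camera calls.

TASK

Fit the loose metal cover plate, which has a grip rib to lift it by, onto the circuit-board nest so that both studs come up through its slots and it lies flat and fully down on the two rails, then let go of it. Where the studs stand is not known exactly, so slide the plate lightly over them and feel for its slots dropping on: it must never press on the nest with more than 35 N, and the robot must not either. Leave the carton, screwdriver and jar where they are.

Things in the scene. Friction and masses are not known exactly. Their poses are not given: they have to be found in the camera images.
- nest: Fixed board nest: black tray 200 (x) x 240 (y) mm, rim 18 mm high, with a blue circuit board (parts up to z = 20 mm) between two dark steel rails. Origin: centre of the underside, z up. Rails run along x at y = +60 and -60 mm, 150 long, 30 wide, tops at z = 22 mm. A steel stud, 10 mm diameter, 1 mm chamfer, rises from each rail to z = 34 mm (12 mm above it).
- nest_mid (a point): Point midway between the nest's two rails, level with their tops (nest x = y = 0, z = 22 mm), axes as the nest's. The studs stand at y = +60 and -60 mm, both at the same x, but that x is not measured: the pair is clamped somewhere from -16 to +16 mm along slots in the rails. It stays put under gentle forces. See or feel where it is.
- cover: Loose grey metal cover plate, 110 (x) x 150 (y) x 5 mm, 0.25 to 0.45 kg, same either way round, flat on the bench at the start. Origin: centre of the underside, z up. Two through slots at x = 0, y = +60 and -60 mm, each 12.5 wide (x) and 18 long (y). On the studs' tops its underside is 34 mm above the nest's origin; seated on the rails, 22 mm.
- cover_grip (a point): Grip point on the black grip rib, 34 mm above the plate's underside. The rib is 14 mm thick (plate x), 60 long (plate y), z = 13 to 48 mm, over the plate's middle: pinch it across its thickness from above. It rides on a spring: pushed down it gives up to 6 mm towards the plate (1.5 N per mm, then solid) and pushes the plate down by as much when the slots find the studs.
- carton: Bystander: blue carton 80 x 140 x 50 mm; origin centre of underside.
- driver: Bystander: screwdriver 170 mm long lying on the bench; origin at its underside.
- jar: Bystander: small jar, 60 mm diameter, 75 mm high; origin centre of underside.
Not all that is in view belongs to the job. Of the things that look like the cover, the smaller one is meant.

How it is judged:
By the outcome, as a careful person would: the job done as asked, in the order asked, and still so for the second after the job is handed in, with the robot touching nothing.
It also fails if it takes over 64 s, if anything falls off the work surface, if the arm or the gripper's body presses on something with over 40 N, if the wrist force passes 120 N, or if a joint passes its speed limit or range.

## Working session

There is one attempt and no reset: what is moved stays moved. The work goes in short steps, Python scripts to look and compute and a shell command to move; the robot and the scene stay as the last step left them, time stands still between calls to the robot, and variables do not carry over. Pictures are saved under pics/ and viewed, at most 10 in all, crops included, and the job is handed in when it is done.

```bash
mkdir -p pics
cat > h.py <<'E'
import numpy as np, cv2
from plant import r
def snap(n,f):
    p=r.camera_params(n); im=r.capture(n); cv2.imwrite('pics/'+f,im[:,:,::-1]); np.savez('pics/'+f[:-4]+'.npz',im=im,**p); return im,p
def load(f): return dict(np.load('pics/'+f+'.npz'))
def ray(p,u,v,fish=False):
    x=(u-p['cx'])/p['fx']; y=(v-p['cy'])/p['fy']
    if fish:
        a=np.hypot(x,y); d=np.array([x/a*np.sin(a),y/a*np.sin(a),np.cos(a)]) if a>0 else np.array([0,0,1.])
    else: d=np.array([x,y,1.])
    R=np.array(p['R']); return -R.T@p['t'], R.T@d
def on(p,u,v,z,fish=False):
    o,d=ray(p,u,v,fish); return o+d*(z-o[2])/d[2]
E
python3 - <<'E'
from h import *
print(r.get_state())
a,_=snap('scene','scene0.png'); b,_=snap('side','side0.png'); c,_=snap('wrist','wrist0.png')
for n in('scene','side','wrist'):
    p=r.camera_params(n); print(n,p['fx'],-np.array(p['R']).T@p['t'])
E
```

```text
{'time_s': 0.0, 'joints': array([ 9.29406951e+01,  2.05907153e+01,  6.31435221e-01, -1.73254590e-02,
       -7.01354976e+01, -1.65074599e+01]), 'qd': array([-0.03788351, -0.0729604 ,  0.00373012,  0.08814183,  0.01503008,
        0.09572773]), 'joint_torque': array([ 1.17076328e-03, -5.82722104e+01,  2.93057531e+01,  6.99724495e+00,
        7.05740356e-03, -1.55809826e-04]), 'tcp_pos': array([0.15829908, 0.65596512, 0.40372159]), 'eef_rot': array([ 1.79904501e+02, -1.13167688e-02, -1.35726560e+01]), 'contact_force': array([ 0.47799361, -0.13285215, -0.42834928]), 'moment': array([ 0.00719241, -0.04851208,  0.06128213]), 'gripper_force': 0.0, 'gripper_width': 0.08766668616447781}
scene 379.84976850720585 [ 0.95777847 -0.2984492   0.76746865]
side 485.52627884594267 [ 0.22535371 -0.89388094  0.7026909 ]
wrist 309.70691628693146 [0.23700751 0.63840884 0.38399072]
```

View pics/scene0.png

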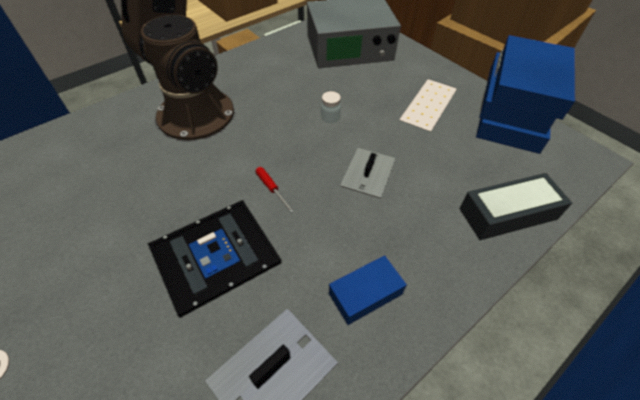

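View pics/wrist0.png

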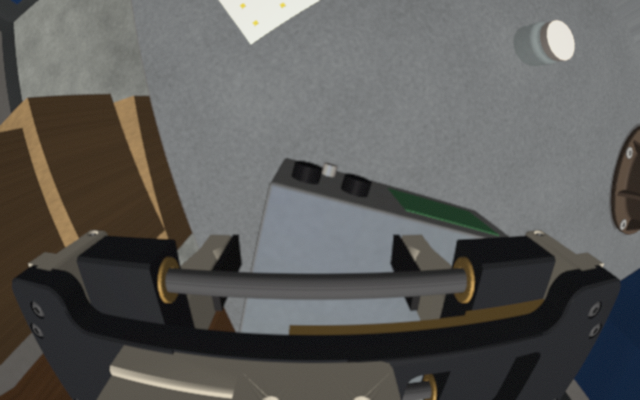

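The scene picture shows two plates with a black rib: A at (369,172) and B at (272,362), the one nearer the camera. The nest is at (214,257), the driver at (272,188), the jar at (331,106) and the carton at (367,288). I'll measure both plates and check the crop.

Run:
```python
from h import *
S=load('scene0'); D=load('side0')
for u,v in [(358,149),(395,158),(381,196),(341,186),(290,310),(337,362),(206,382)]: print(u,v,on(S,u,v,.005).round(3))
print('nest rim corners')
for u,v in [(149,243),(242,201),(281,261),(180,315)]: print(on(S,u,v,.018).round(3))
im=S['im']; a=cv2.resize(im[135:205,325:410],None,fx=4.7,fy=4.7,interpolation=2); b=cv2.resize(im[195:320,140:290],None,fx=2.63,fy=2.63,interpolation=2)
a=cv2.resize(a,(399,329)); b=cv2.resize(b,(395,329))
top=np.hstack([a,b]); cv2.imwrite('pics/crop1.png',top[:,:,::-1])
```

```text
358 149 [0.433 0.281 0.005]
395 158 [0.523 0.337 0.005]
381 196 [0.595 0.211 0.005]
341 186 [0.505 0.153 0.005]
290 310 [ 0.69  -0.15   0.005]
337 362 [ 0.829 -0.142  0.005]
206 382 [ 0.703 -0.353  0.005]
nest rim corners
[ 0.364 -0.308  0.018]
[ 0.394 -0.078  0.018]
[ 0.592 -0.101  0.018]
[ 0.563 -0.331  0.018]
```

View pics/crop1.png

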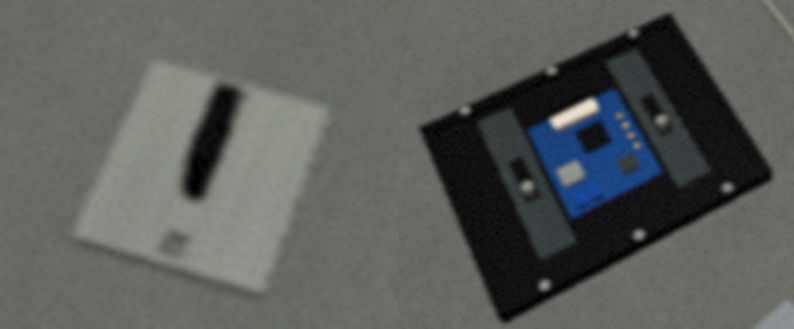

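View pics/side0.png

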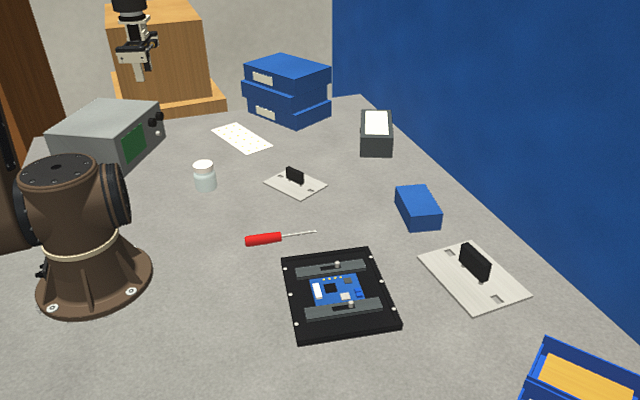

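Plate A measures 106 x 145 mm and B about 139 x 203 mm, both with a rib and slots. A is the smaller one and fits 110 x 150, so A at scene px (369,172), side (295,182), is the cover. The enlarged crop shows its rib and a slot. In the side view the studs are at about (337,265) and (350,304). I'll go above A.

```bash
cat >> h.py <<'E'
from scipy.spatial.transform import Rotation as Ro
def goal(x,y,z,yaw,s=None):
    s=s or r.get_state(); R=Ro.from_euler('xyz',s['eef_rot'],degrees=True)
    T=Ro.from_euler('xyz',[180,0,yaw],degrees=True)
    print('shift',R.inv().apply(np.array([x,y,z])-s['tcp_pos']).round(4),'turn',(R.inv()*T).as_rotvec(degrees=True).round(2))
E
python3 -m pendant '[[[0.442,0.315,0.04,0,0,0,1],[0.442,0.315,0.04,0,0,0,1],[0.442,0.315,0.04,0,0,0,1],[0.442,0.315,0.04,0,0,0,1],[0.442,0.315,0.04,0,0,0,1]]]'
python3 - <<'E'
from h import *
goal(.514,.2455,.36,-60.4)
S=load('scene0'); D=load('side0')
print('studs scene',on(S,188.7,265.7,.034).round(4),on(S,239.2,240.6,.034).round(4))
print('studs side',on(D,337,264,.034).round(4),on(D,350,303,.034).round(4))
E
```

```text
time_s: 0.65
tcp_pos: [0.3226, 0.4661, 0.3861]
eef_rot: [180.0, 0.0, -13.5]
contact_force: [0.6, 0.3, 0.4]
gripper_width: 0.0876
gripper_force: 0.0
shift [0.2377 0.1696 0.0261] turn [ 1.000e-02 -0.000e+00  4.686e+01]
studs scene [ 0.4838 -0.2658  0.034 ] [ 0.4982 -0.1479  0.034 ]
studs side [ 0.4938 -0.1536  0.034 ] [ 0.4788 -0.2694  0.034 ]
```

```bash
python3 -m pendant '[[[0.235,0.168,0.025,0,0,0,1],[0.235,0.168,0.025,0,0,0,1],[0.235,0.168,0.025,0,0,0,1],[0.235,0.168,0.025,0,0,0,1],[0.235,0.168,0.025,0,0,0,1]]]' | head -3
python3 -m pendant '[[[0.04,0.025,0.0,0,0,8.5,1],[0.04,0.025,0,0,0,17,1],[0.04,0.025,0,0,0,25.5,1],[0.04,0.025,0,0,0,34,1],[0.04,0.025,0,0,0,42,1]]]' | head -3
python3 - <<'E'
from h import *
goal(.514,.2455,.36,-60.4)
im,p=snap('wrist','w1.png'); snap('side','s1.png')
E
```

```text
time_s: 1.15
tcp_pos: [0.4857, 0.2778, 0.3647]
eef_rot: [-180.0, -0.0, -13.5]
time_s: 1.65
tcp_pos: [0.5179, 0.2455, 0.3644]
eef_rot: [180.0, 0.0, -56.0]
shift [-0.0022  0.0032  0.0044] turn [ 0.03 -0.    4.44]
```

View pics/w1.png

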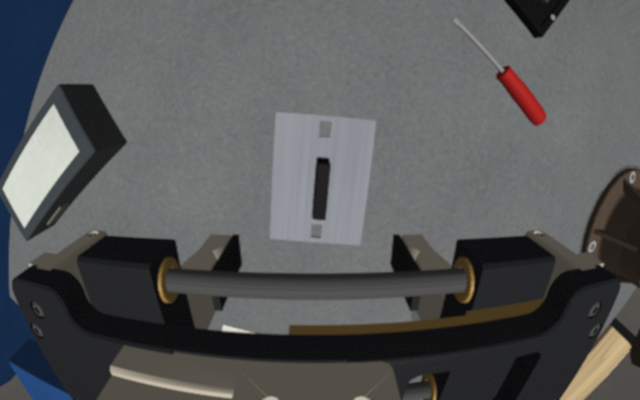

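The wrist picture shows the whole plate: corners (277,113), (376,121), (361,245), (270,239), slots (325,129) and (316,231), rib around (321,188).

Run:
```python
from h import *
p=load('w1'); im=p['im']
g=im.astype(int); m=((g.min(2)>125)&(g.max(2)-g.min(2)<40)).astype(np.uint8); m[:, :250]=0; m[:,390:]=0; m[:100]=0; m[255:]=0
m=cv2.morphologyEx(m,cv2.MORPH_OPEN,np.ones((3,3)))
c=max(cv2.findContours(m,0,2)[0],key=cv2.contourArea); q=cv2.approxPolyDP(c,8,True)[:,0]; print(q.tolist())
W=np.array([on(p,u,v,.005,True)[:2] for u,v in c[:,0]])
(cx,cy),sz,an=cv2.minAreaRect((W*1000).astype(np.float32)); print(cx,cy,sz,an)
a,b=on(p,325,129,.005,True),on(p,316,231,.005,True); print('slots',a,b,(a+b)/2,np.linalg.norm(a-b),np.degrees(np.arctan2(*(a-b)[1::-1])))
t,bm=on(p,323,158,.048,True),on(p,320,219,.048,True);print('rib',t,bm,(t+bm)/2,np.linalg.norm(t-bm))
```

```text
[[276, 112], [270, 238], [359, 245], [375, 121]]
511.005615234375 248.65805053710938 (110.91831970214844, 151.2130584716797) 29.590036392211914
slots [0.54022096 0.19631011 0.005     ] [0.48117931 0.30114503 0.005     ] [0.51070014 0.24872757 0.005     ] 0.12031740447918778 -60.61235984424286
rib [0.52886077 0.21868272 0.048     ] [0.49573267 0.27245824 0.048     ] [0.51229672 0.24557048 0.048     ] 0.06316072628231219
```

```bash
python3 -m pendant '[[[-0.0063,0.004,0.05,0,0,4.4,1],[-0.0063,0.004,0.1,0,0,4.4,1],[-0.0063,0.004,0.125,0,0,4.4,1],[-0.0063,0.004,0.125,0,0,4.4,1]]]' 30
python3 - <<'E'
from h import *
goal(.511,.2485,.194,-60.4)
E
```

```text
time_s: 2.15
tcp_pos: [0.5096, 0.2477, 0.2359]
eef_rot: [179.6, -0.1, -59.8]
contact_force: [-0.2, -0.0, 0.5]
gripper_width: 0.0877
gripper_force: 0.0
shift [-0.     -0.0019  0.0419] turn [ 0.43 -0.08  0.63]
```

```bash
python3 -m pendant '[[[0,-0.001,0.02,0,0,0.2,1],[0,-0.001,0.035,0,0,0.2,1],[0,-0.001,0.042,0,0,0.2,1],[0,-0.001,0.042,0,0,0.2,1],[0,-0.001,0.042,0,0,0.2,1]]]'
python3 -m pendant '[[[0,0,0,0,0,0,0],[0,0,0,0,0,0,-0.5],[0,0,0,0,0,0,-1],[0,0,0,0,0,0,-1],[0,0,0,0,0,0,-1]]]' 30
python3 -m pendant '[[[0,0,0,0,0,0,-1],[0,0,0,0,0,0,-1],[0,0,0,0,0,0,-1]]]'
```

```text
time_s: 2.65
tcp_pos: [0.5123, 0.2497, 0.199]
eef_rot: [-179.9, 0.0, -60.1]
contact_force: [-0.8, -0.0, -0.1]
gripper_width: 0.0875
gripper_force: 0.0
time_s: 3.15
tcp_pos: [0.5118, 0.2492, 0.1978]
eef_rot: [-180.0, 0.0, -60.2]
contact_force: [0.2, -0.8, 0.5]
gripper_width: 0.0527
gripper_force: 0.0
time_s: 3.45
tcp_pos: [0.5118, 0.2492, 0.1977]
eef_rot: [180.0, -0.0, -60.2]
contact_force: [-0.7, -0.6, -0.9]
gripper_width: 0.0293
gripper_force: 0.0
```

```bash
python3 -m pendant '[[[0,0,0.004,0,0,0,-1],[0,0,0.004,0,0,0,-1],[0,0,0.004,0,0,0,-1],[0,0,0.004,0,0,0,-1],[0,0,0.004,0,0,0,-1]]]'
python3 -m pendant '[[[0,0,0,0,0,0,-1],[0,0,0,0,0,0,-1]]]'
```

```text
time_s: 3.95
tcp_pos: [0.5116, 0.2491, 0.1935]
eef_rot: [180.0, -0.0, -60.2]
contact_force: [-0.4, -0.9, -3.8]
gripper_width: 0.0136
gripper_force: 30.0
time_s: 4.15
tcp_pos: [0.5119, 0.2494, 0.1936]
eef_rot: [-180.0, 0.0, -60.2]
contact_force: [-0.6, -0.2, -2.9]
gripper_width: 0.0138
gripper_force: 30.0
```

```bash
python3 -m pendant '[[[0,0,-0.02,0,0,0,-1],[0,0,-0.05,0,0,0,-1],[0,0,-0.09,0,0,0,-1],[0,0,-0.13,0,0,0,-1],[0,0,-0.14,0,0,0,-1]]]'
python3 -m pendant '[[[0.02,0.015,0,0,0,5,-1],[0.05,0.04,0,0,0,11,-1],[0.08,0.065,0,0,0,18,-1],[0.115,0.092,0,0,0,25,-1],[0.15,0.12,0,0,0,32,-1]]]'
python3 - <<'E'
from h import *
goal(.475,-.03,.33,-97.4)
E
```

```text
time_s: 4.65
tcp_pos: [0.5129, 0.25, 0.3387]
eef_rot: [-179.6, 0.0, -60.1]
contact_force: [1.2, 1.2, -2.3]
gripper_width: 0.0141
gripper_force: 30.0
time_s: 5.15
tcp_pos: [0.4815, 0.0581, 0.3331]
eef_rot: [180.0, 0.0, -92.4]
contact_force: [1.7, -1.2, -3.8]
gripper_width: 0.0136
gripper_force: 30.0
shift [0.0883 0.0028 0.0031] turn [0.03 0.   4.98]
```

```bash
python3 -m pendant '[[[0.03,0.001,0.003,0,0,2,-1],[0.06,0.002,0.003,0,0,4,-1],[0.085,0.003,0.003,0,0,5,-1],[0.088,0.003,0.003,0,0,5,-1],[0.088,0.003,0.003,0,0,5,-1]]]'
python3 - <<'E'
from h import *
im,p=snap('wrist','w2.png'); print(r.get_state()['tcp_pos'],r.get_state()['contact_force'])
E
```

```text
time_s: 5.65
tcp_pos: [0.4757, -0.0291, 0.3302]
eef_rot: [180.0, -0.0, -97.3]
contact_force: [-0.4, 0.4, -3.9]
gripper_width: 0.0139
gripper_force: 30.0
[ 0.4759028  -0.0284725   0.33034946] [ 1.14742526  1.02233612 -2.83603726]
```

View pics/w2.png

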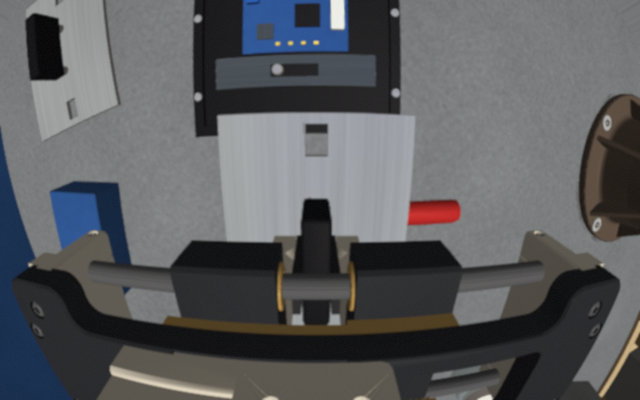

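The wrist picture shows the nest rail from (216,73) to (376,70), with the near stud's top at about (277,69). The held plate's front slot is at (316,139). Next I'll measure these.

Run:
```python
from h import *
p=load('w2'); im=p['im']; g=cv2.cvtColor(im,cv2.COLOR_RGB2GRAY)
m=(g[58:82,266:290]>125).astype(np.uint8); n,l,st,ce=cv2.connectedComponentsWithStats(m); print(st.tolist(),ce.round(1).tolist())
k=1+np.argmax(st[1:,4]); u,v=ce[k]+[266,58]
s=on(p,u,v,.034,True); print('stud',u,v,s)
e=[on(p,a,b,.022,True) for a,b in [(216,58),(216,88),(376,54),(375,85)]]
for q in e: print(q.round(4))
c=sum(e)/4; d=(e[0]+e[1]-e[2]-e[3])/2; print('rail c',c,np.linalg.norm(d),np.degrees(np.arctan2(d[1],d[0])), 'stud off', (s-c)[:2]@(d[:2]/np.linalg.norm(d[:2])))
# slot in held plate, top z
zt=.3303-.1936+.005
sl=g[118:160,298:334]; 
m=((sl<120)).astype(np.uint8); n,l,st,ce=cv2.connectedComponentsWithStats(m); print(st.tolist(),ce.round(1).tolist())
for a,b in [(305,124),(328,124),(305,156),(328,156),(218,116),(414,118)]: print(a,b,on(p,a,b,zt,True).round(4))
x=cv2.resize(im[40:170,200:430],None,fx=3.4,fy=3.4,interpolation=2); cv2.imwrite('pics/c2.png',x[:,:,::-1])
```

```text
[[0, 0, 24, 24, 501], [6, 6, 10, 10, 75]] [[11.6, 11.6], [10.7, 10.5]]
stud 276.6666666666667 68.54666666666667 [ 0.49596533 -0.14456761  0.034     ]
[ 0.5531 -0.1674  0.022 ]
[ 0.5571 -0.1384  0.022 ]
[ 0.4048 -0.1495  0.022 ]
[ 0.4094 -0.1201  0.022 ]
rail c [ 0.48109291 -0.14383329  0.022     ] 0.14911316434781707 -6.976319449674659 stud off 0.014851501414523266
[[0, 0, 36, 42, 1219], [7, 6, 23, 11, 249], [8, 35, 21, 3, 44]] [[17.4, 21.9], [18.0, 10.9], [18.2, 36.4]]
305 124 [ 0.4734 -0.0977  0.1417]
328 124 [ 0.4611 -0.0961  0.1417]
305 156 [ 0.4758 -0.0802  0.1417]
328 156 [ 0.4632 -0.0786  0.1417]
218 116 [ 0.5208 -0.1096  0.1417]
414 118 [ 0.4128 -0.0948  0.1417]
```

View pics/c2.png

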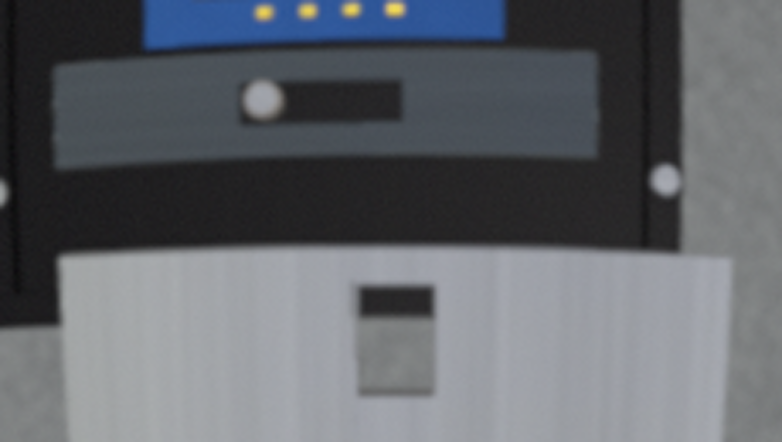

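The rail measures 149 mm long at z=22 mm, as it should. The stud sits at about nest x = +14.9 mm. The held plate is centred on the TCP. Target TCP xy is (0.4885,-0.204) at yaw -97.2.

```bash
python3 -m pendant '[[[0.035,-0.007,0,0,0,0,-1],[0.08,-0.016,0,0,0,0,-1],[0.125,-0.025,0,0,0,0,-1],[0.16,-0.033,0.02,0,0,0,-1],[0.172,-0.035,0.05,0,0,0,-1]]]'
python3 -m pendant '[[[0,0,0.02,0,0,0,-1],[0,0,0.03,0,0,0,-1],[0,0,0.035,0,0,0,-1],[0,0,0.035,0,0,0,-1],[0,0,0.035,0,0,0,-1]]]'
python3 - <<'E'
from h import *
goal(.4885,-.2041,.235,-97.2)
E
```

```text
time_s: 6.2
tcp_pos: [0.4908, -0.2053, 0.2814]
eef_rot: [-179.8, -0.0, -97.2]
contact_force: [0.4, 0.2, -4.0]
gripper_width: 0.0137
gripper_force: 30.0
time_s: 6.7
tcp_pos: [0.49, -0.2029, 0.2467]
eef_rot: [-179.9, -0.0, -97.1]
contact_force: [-0.4, 1.1, -3.2]
gripper_width: 0.0139
gripper_force: 30.0
shift [0.0014 0.0013 0.0117] turn [-0.09 -0.01  0.12]
```

```bash
python3 -m pendant '[[[0.001,0.001,0.005,0,0,0,-1],[0.001,0.001,0.01,0,0,0,-1],[0.001,0.001,0.014,0,0,0,-1],[0.001,0.001,0.014,0,0,0,-1],[0.001,0.001,0.014,0,0,0,-1]]]'
python3 -m pendant '[[[0,0,0.002,0,0,0,-1],[0,0,0.004,0,0,0,-1],[0,0,0.006,0,0,0,-1],[0,0,0.006,0,0,0,-1],[0,0,0.006,0,0,0,-1]]]'
```

```text
time_s: 7.2
tcp_pos: [0.4881, -0.2043, 0.2316]
eef_rot: [180.0, -0.0, -97.2]
contact_force: [-0.3, -0.6, -2.9]
gripper_width: 0.0137
gripper_force: 30.0
time_s: 7.7
tcp_pos: [0.4882, -0.2043, 0.2256]
eef_rot: [180.0, -0.0, -97.2]
contact_force: [0.2, 0.9, -2.8]
gripper_width: 0.0135
gripper_force: 30.0
```

```bash
python3 -m pendant '[[[0,0,0.001,0,0,0,-1],[0,0,0.002,0,0,0,-1],[0,0,0.002,0,0,0,-1],[0,0,0.002,0,0,0,-1]]]'
python3 - <<'E'
from h import *
im,_=snap('side','s2.png'); x=cv2.resize(im[180:330,240:440],None,fx=3.5,fy=3.5,interpolation=2); cv2.imwrite('pics/s2c.png',x[:,:,::-1])
E
```

```text
time_s: 8.1
tcp_pos: [0.4881, -0.2043, 0.2237]
eef_rot: [180.0, -0.0, -97.2]
contact_force: [0.0, -0.5, -2.9]
gripper_width: 0.014
gripper_force: 30.0
```

View pics/s2c.png

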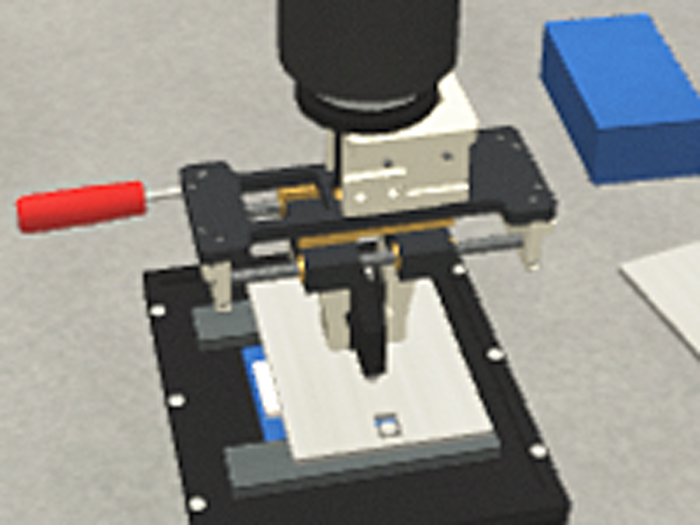

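The side crop shows the stud's bright top inside the slot at crop (389,427). There is no contact force with the plate already 4 mm below the stud tops, so both slots have found their studs. I'll keep going down gently.

```bash
python3 -m pendant '[[[0,0,0.001,0,0,0,-1],[0,0,0.002,0,0,0,-1],[0,0,0.003,0,0,0,-1],[0,0,0.004,0,0,0,-1],[0,0,0.004,0,0,0,-1]]]'
python3 -m pendant '[[[0,0,0.001,0,0,0,-1],[0,0,0.002,0,0,0,-1],[0,0,0.003,0,0,0,-1],[0,0,0.004,0,0,0,-1],[0,0,0.004,0,0,0,-1]]]'
python3 -m pendant '[[[0,0,0.001,0,0,0,-1],[0,0,0.001,0,0,0,-1],[0,0,0.001,0,0,0,-1]]]'
```

```text
time_s: 8.65
tcp_pos: [0.4881, -0.2043, 0.2195]
eef_rot: [180.0, -0.0, -97.2]
contact_force: [-1.1, -0.3, -3.4]
gripper_width: 0.014
gripper_force: 30.0
time_s: 9.15
tcp_pos: [0.4881, -0.2043, 0.2156]
eef_rot: [180.0, -0.0, -97.2]
contact_force: [0.3, -0.1, -3.4]
gripper_width: 0.0139
gripper_force: 30.0
time_s: 9.45
tcp_pos: [0.4882, -0.2043, 0.2149]
eef_rot: [-180.0, -0.0, -97.2]
contact_force: [-1.6, 0.6, -0.0]
gripper_width: 0.0138
gripper_force: 30.0
```

```bash
python3 -m pendant '[[[0,0,0.001,0,0,0,-1],[0,0,0.002,0,0,0,-1],[0,0,0.002,0,0,0,-1],[0,0,0.002,0,0,0,-1]]]'
python3 -m pendant '[[[0,0,0,0,0,0,-0.4],[0,0,0,0,0,0,-0.4],[0,0,0,0,0,0,-0.4],[0,0,0,0,0,0,-0.4],[0,0,0,0,0,0,-0.4]]]'
python3 -m pendant '[[[0,0,-0.01,0,0,0,-0.4],[0,0,-0.03,0,0,0,-0.4],[0,0,-0.06,0,0,0,-0.4],[0,0,-0.1,0,0,0,-0.4],[0,0,-0.14,0,0,0,-0.4]]]'
```

```text
time_s: 9.85
tcp_pos: [0.4882, -0.2043, 0.2129]
eef_rot: [-180.0, -0.0, -97.2]
contact_force: [-2.6, 2.0, 3.2]
gripper_width: 0.0142
gripper_force: 30.0
time_s: 10.35
tcp_pos: [0.4882, -0.2043, 0.2127]
eef_rot: [-180.0, -0.0, -97.2]
contact_force: [0.1, -1.0, -0.2]
gripper_width: 0.0261
gripper_force: 0.0
time_s: 10.85
tcp_pos: [0.4877, -0.2043, 0.3548]
eef_rot: [180.0, -0.0, -97.2]
contact_force: [0.9, -0.4, -0.4]
gripper_width: 0.0263
gripper_force: 0.0
```

```bash
python3 -m pendant '[[[-0.04,0,0,0,0,0,-0.4],[-0.08,0,0,0,0,0,-0.4],[-0.1,0,0,0,0,0,-0.4],[-0.1,0,0,0,0,0,-0.4],[-0.1,0,0,0,0,0,-0.4]]]'|head -2
python3 - <<'E'
from h import *
a,pa=snap('side','s3.png'); b,_=snap('scene','c3.png'); w,_=snap('wrist','w3.png')
x=np.hstack([cv2.resize(a[235:350,270:410],(400,329),interpolation=2),cv2.resize(b[195:320,140:290],(395,329),interpolation=2)])
x=np.vstack([x,cv2.resize(w[0:235,150:470],(795,271*2//2),interpolation=2)]); cv2.imwrite('pics/f.png',x[:,:,::-1]); print(x.shape)
E
```

```text
time_s: 11.35
tcp_pos: [0.5006, -0.1048, 0.3534]
(600, 795, 3)
```

View pics/f.png

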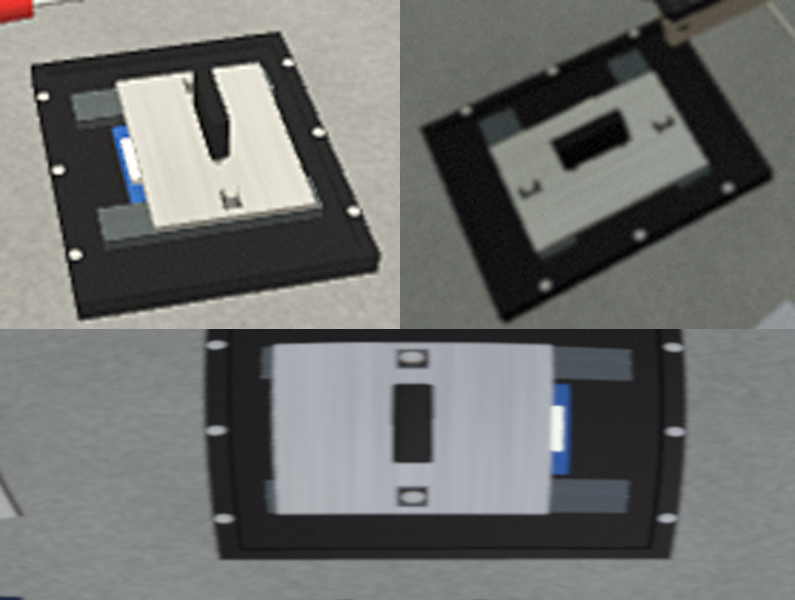

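The plate lies flat on both rails. Both studs show through its slots, in the wrist part at (412,358) and (412,497). The gripper is clear, so I'll hand the job in.

```bash
python3 -c "
from plant import r
print(r.close_job())"
```

```text
the job is handed in; nothing more can be done
None
```

The cover plate is down flat on both rails with both studs up through its slots, it has been released, and the job was handed in at about 11.5 s; the readings at the end of each move showed about 6–7 N at most between plate and nest.

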